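# Shut the red air valve under the sliding cover

## Robot

A 7-joint arm with a two-finger parallel gripper is mounted at the origin on the work surface. World frame = base frame: x ahead of the robot, y to its left, z up, the work surface at z = 0. Lengths are in m, angles in rad, forces in N, time in s.
With the tool pointing down it reaches from about 0.4 to 0.85 m from the base axis. Payload 10.4 kg.
Tool frame: the origin (TCP) lies between the finger pads; the fingertips stand 22 mm ahead of it and the grasp point (between the pads) lies 3 mm ahead of it; z points along the fingers, y is the line along which they close (so a half turn about z gives the same grasp; the last joint's range is limited). The gripper opens to 85 mm and grips with 20 to 120 N. Pads are 22 mm wide; open, the fingers measure 114 mm over their backs; the gripper's body (76 mm by 85 mm) begins 54 mm behind the grasp point. The pads swing forward as they close: fully open they stand 13 mm farther back than shut.
Start: joints at [-1.353, 0.332, -0.065, 1.46, 0.022, 1.35, -0.088], TCP at [0.149, 0.607, 0.253] pointing down, gripper open.
Joint ranges: [-2.6, 2.6], [-0.5, 2.12], [-1.47, 1.34], [0.16, 2.42], [-1.27, 4.41], [0.06, 2.06], [-2.6, 2.6]. Speed limits (rad/s): [2.22, 2.22, 2.79, 2.79, 3.14, 3.14, 3.14].

## Interface

Orientations are given as a unit quaternion [x, y, z, w].
In Python, from workcell import manip, camera, ticket, boxes_of, outline_of gives the robot as it stands.
- The arm moves only by the tool carry_out, never from a script. Its argument "deltas" is a list of rows, each a list of 5 numbers: the shift along the tool's x, y, z as a fraction of full scale, then the turn about the tool's z as a fraction of full scale, then the opening, from -1 (shut) to 1 (fully open), so that 0 is half open. In form: [[tx, ty, tz, spin, gripper], ...]. A call has 1 to 20 rows; each row is the pose to reach, as a shift and turn from the pose commanded when the call began, along the tool's axes at that moment; what a row does not reach only later rows make up. Full scale, the value 1, is 150 mm for a shift and 30 degrees for a turn. A row lasts 1/8 s, in which the tool goes at most 62.5 mm and 10.7 degrees, less where a joint would pass 70% of its speed; a pose out of reach is approached as far as the arm can. A call with a number of a shift or a turn outside -1 to 1 is refused whole. A call with a gripper value outside its range is refused whole. The fingers move at their own pace and stop on an object; "force" is the grip in N (left out, the last holds). Time passes only in rows, so rows that repeat a pose let the fingers close. It gives the time, the measured TCP pose, the force, the opening and the grip force at its end, in the units of the state.
- manip.get_obs(): the state, without advancing time (a new reading comes with each control period).
- camera(name): name is "scene" or "top" or "wrist"; returns a dict with "img" (384x512x3 uint8, red, green, blue), "depth" (384x512 float32, m along the optical axis (not along the pixel's ray), 0 where there is no reading), "vertical_fov" (degrees; the focal length in pixels is half the picture's height over the tangent of half this angle, whatever the lens; pixels are square), "cx", "cy" (the principal point, pixels), "R" (3x3) and "t" (3): a world point X has camera coordinates R X + t. Camera axes: x right, y down, z forward; pixel columns grow to the right and rows downward; lengths in m; the calibration is good to about 2 mm. The wrist camera is an equidistant fisheye: a pixel r from the principal point sees the ray r / f radians off the axis. A picture is of the moment at which its call begins.
- ticket.hand_in(): hands the job in; it is judged then, once.
Trained networks look in a picture, given as the dict that the camera call returned (one of the last four; its "shot" number tells which), for a name from the list of things; names that differ only in an ending like _2 or _b are one class to them, and where a whole thing is asked for, a point or a joint stands for the part that bears it (a point fixed in the world has none). Each returns a list of dicts, best first, with "conf" (0 to 1); they miss things now and then, are a little off and sometimes report something else, mostly with a low value. They report only what shows in the picture. A call takes as long as a camera call.
- boxes_of(query, picture): "position" ([x, y, z] in m, in world coordinates, good to about 4 mm: the middle of the surface that is visible of it).
- outline_of(query, picture): "region" (384x512 bool, what is visible of it).
The state is a dict: "clock": time; "joint_pos": joint angles; "joint_velocities": joint speeds; "tau": joint torques, N m; "position": TCP position; "ee_rot": TCP orientation; "ft_force": force on the tool from outside, world axes, zero at the start; "torque": the same for the moment, N m; "grip_width": opening from 0.0 (shut) to 1.0 (fully open); "grasp_force": force on a finger pad.
Only numpy, scipy, OpenCV 4.12 (cv2) and the standard library are available. Lean on these libraries where they do the work, as an engineer would, in place of code of your own. Each camera call takes 0.05 s, during which the arm holds its last target. There are 200 camera calls.

## Task

The laser cutter's air line has to be shut off at the plywood valve box. Working only by pushing, with the fingertips or the outside of the fingers, slide the loose grey cover by its black pull bar all the way back (away from the robot) to the stop strip at the rear of the box, then push the red valve handle underneath a quarter turn, clockwise seen from above, until it is fully shut. Grip neither the bar nor the handle, lift nothing, and leave the two blue handles and the things on the bench as they are.

Things in the scene. Friction and masses are not known exactly. Their poses are not given: they have to be found in the camera images.
- valve_box: Fixed plywood box 300 (x) x 366 (y) x 95 mm high. Origin: centre of its underside on the bench; x from its front wall (robot side) to its back, z up; yaw up to 0.3 rad. Front half: valve bay, under the cover. Rear half: fixed lid, top at 93 mm. Side walls (15 mm thick, top 95 mm) carry the cover between guide strips (top 103 mm). Copper pipes leave the back and go down at x 172 mm.
- valve_bay (a point): Centre of the valve bay's mouth, box (-74, 0, 95) mm. Bay clear inside from box x -141 to -7, y -168 to +168 mm. Three brass ball valves, pipes along box x, 36 mm above the bench; only the handles with their nuts and stems are higher than 57 mm. Pivots at box x -93, y +105, +15 and -75 mm; one red and two blue handles, which is where changes.
- cover_stop (a point): Middle of the stop strip across the box's back, its front face at box x 143 mm, this point 99 mm above the bench, strip top 103 mm.
- regulator (a point): Top of the fixed filter regulator outside the box's left (+y) wall: box (-124, 232) mm, 104 mm high, about 45 mm across, gauge facing the front.
- cover: Loose grey sheet cover, 150 (x, sliding direction) x 349 x 6 mm, about 0.45 kg, on the side walls with 2 mm play each side in its guides; slides with a few newtons, stays where left, not fastened down. Origin: centre of its underside, 95 mm above the bench; axes as the box's. Starts at box x -75 to -55 mm, hiding the handles; against the stop its origin is at box x +68 mm.
- cover_pull (a point): Centre of the black pull bar on the cover: bar 14 (cover x) by 100 (cover y) by 18 mm high, above the middle of the cover; this point is 110 mm above the bench, the bar's top 119 mm.
- red_handle (a joint): Turn of the marked valve handle (red sleeve), rad: 0 = open, pointing along the box's +x (along its pipe); 1.571 = fully shut, at its stop, pointing along the box's -y (across the pipe). Grows clockwise seen from above. Starts at 0 to 0.2. Stays where left; friction 0.22 N m (about 5 N at 45 mm).
- red_handle_pivot (a point): On the turning axis of the red handle, at the handle's mid height, 74 mm above the bench (21 mm below the cover's underside).
- red_handle_tip (a point): Outer end of the red handle, 66 mm from the pivot, 74 mm above the bench. The red sleeve runs from 16 to 66 mm from the pivot, 13 mm wide and 12 mm high (68 to 80 mm above the bench).
- blue_handle_a (a joint): Handle with a blue sleeve, same size and meaning as the red one, starts at 0 to 0.2; to be left alone.
- blue_handle_a_tip (a point): Outer end of that blue handle, 66 mm from its pivot.
- blue_handle_b (a joint): Second handle with a blue sleeve, the same; to be left alone.
- blue_handle_b_tip (a point): Outer end of that blue handle, 66 mm from its pivot.
- tape_roll: Loose orange tape roll lying flat in front of the box, 90 mm across, 24 mm high; origin at the centre of its underside.
- fittings_jar: Loose glass jar left of the box, 60 mm across, 85 mm high; origin at the centre of its underside.
- screwdriver: Loose screwdriver lying right of the box along its x, 190 mm long; origin on its underside.
- mug: Loose blue mug at the front left, 80 mm across, 90 mm high; origin at the centre of its underside.
- cleaner_bottle: Loose blue bottle at the right, 64 mm across, 170 mm high; origin at the centre of its underside.
- brush: Loose green hand brush lying at the front right; origin on its underside.
- meter: Loose grey hand meter lying at the left, 130 by 85 by 38 mm; origin at the centre of its underside.

How it is judged:
By the outcome, as a careful person would: the job done as asked, in the order asked, and still so for the second after the job is handed in, with the robot touching nothing.
It also fails if it takes over 48 s, if anything falls off the work surface, if the arm or the gripper's body presses on something with over 40 N, if the wrist force passes 120 N, or if a joint passes its speed limit or range.

## Working session

There is one attempt and no reset: what is moved stays moved. The work goes in short steps, Python scripts to look and compute and a tool call to move; the robot and the scene stay as the last step left them, time stands still between calls to the robot, and variables do not carry over. Pictures are saved under pics/ and viewed, at most 10 in all, crops included, and the job is handed in when it is done.

Besides the shell and the picture viewer there is one more tool, called as name(argument=value, ...), one argument or row to a line, values as JSON. carry_out: Moves the arm, as the interface text tells. Its arguments: {"type":"object","properties":{"deltas":{"type":"array","items":{"type":"array","items":{"type":"number"}}},"force":{"type":"number"}},"required":["deltas"]}

```bash
mkdir -p pics
cat > h.py <<'E'
import numpy as np, cv2
from workcell import manip, camera, ticket, boxes_of, outline_of
def pts(c):
    f=192/np.tan(np.radians(c["vertical_fov"])/2); v,u=np.mgrid[:384,:512]; d=c["depth"]
    P=np.stack([(u-c["cx"])/f*d,(v-c["cy"])/f*d,d],-1)
    W=(P-np.array(c["t"]))@np.array(c["R"]); W[d==0]=np.nan; return W
def save(c,n): cv2.imwrite("pics/"+n,cv2.cvtColor(c["img"],cv2.COLOR_RGB2BGR))
E
python3 - <<'E'
from h import *
np.set_printoptions(precision=4,suppress=True)
s=manip.get_obs(); print({k:np.round(s[k],4) for k in("clock","position","ee_rot","ft_force","grip_width")})
ims=[]
for n in("scene","top"):
    c=camera(n); ims.append(c); save(c,n+"0.png"); W=pts(c); print(n)
    for q in("valve_box","cover","cover_pull","regulator","tape_roll","fittings_jar","screwdriver","mug","cleaner_bottle","brush","meter","red_handle"):
        b=boxes_of(q,c)[:1]; o=outline_of(q,c)[:1]
        print(q,[(np.round(x["position"],3),round(x["conf"],2)) for x in b], end=" ")
        if o:
            m=o[0]["region"]; p=W[m]; p=p[~np.isnan(p[:,0])]
            if len(p)>20:
                top=p[p[:,2]>np.percentile(p[:,2],95)-.006]
                r=cv2.minAreaRect(top[:,:2].astype(np.float32)*1000); print(len(p),"topz",np.round(np.median(top[:,2]),3),np.round(r[0]),np.round(r[1]),round(r[2],1),end="")
        print()
E
```

```text
{'clock': np.float64(0.0), 'position': array([0.149 , 0.6066, 0.2525]), 'ee_rot': array([ 0.1201,  0.9928, -0.0007, -0.0001]), 'ft_force': array([-0.0336, -0.5521, -0.0329]), 'grip_width': np.float64(1.0014)}
scene
valve_box [(array([0.651, 0.002, 0.092]), 0.78)] 5978 topz 0.1 [574.  16.] [434. 288.] 80.9
cover [(array([0.498, 0.006, 0.1  ]), 0.75)] 3204 topz 0.103 [492.  -1.] [350. 151.] 80.9
cover_pull [(array([0.5  , 0.006, 0.1  ]), 0.71)] 3217 topz 0.103 [492.  -1.] [348. 152.] 80.4
regulator [] 6163 topz 0.1 [570.  15.] [430. 298.] 79.7
tape_roll [] 499 topz 0.168 [ 593. -434.] [20. 23.] 42.6
fittings_jar [(array([0.64 , 0.212, 0.071]), 0.9)] 353 topz 0.085 [625. 216.] [49. 48.] 0.8
screwdriver [(array([ 0.513, -0.254,  0.017]), 0.44)] 144 topz 0.025 [ 500. -249.] [23. 94.] 83.2
mug [(array([0.426, 0.456, 0.054]), 0.61)] 650 topz 0.089 [411. 457.] [75. 85.] 68.0
cleaner_bottle [(array([ 0.602, -0.424,  0.1  ]), 0.58)] 501 topz 0.169 [ 591. -434.] [22. 23.] 37.6
brush [(array([ 0.441, -0.446,  0.017]), 0.78)] 275 topz 0.019 [ 415. -448.] [ 41. 194.] 84.1
meter [(array([0.61 , 0.4
[... 433 characters left out ...]
0.102 [563.  15.] [429. 301.] 80.2
tape_roll [(array([ 0.326, -0.038,  0.023]), 0.48)] 48 topz 0.026 [295. -60.] [14. 52.] 25.7
fittings_jar [(array([0.616, 0.208, 0.089]), 0.69)] 349 topz 0.087 [620. 212.] [48. 49.] 78.3
screwdriver [(array([ 0.504, -0.259,  0.018]), 0.7)] 243 topz 0.028 [ 495. -255.] [19. 91.] 84.3
mug [(array([0.404, 0.471, 0.033]), 0.82)] 769 topz 0.09 [406. 453.] [79. 76.] 89.2
cleaner_bottle [(array([ 0.626, -0.019,  0.092]), 0.74)] 516 topz 0.172 [ 587. -438.] [27. 26.] 70.5
brush [(array([ 0.439, -0.448,  0.016]), 0.97)] 599 topz 0.022 [ 412. -451.] [ 41. 192.] 82.1
meter [(array([0.588, 0.467, 0.031]), 0.9)] 1131 topz 0.036 [594. 471.] [126.  82.] 15.9
red_handle []
```

```bash
cd pics; python3 -c "
import cv2;a=cv2.imread('scene0.png');b=cv2.imread('top0.png');cv2.imwrite('both.png',cv2.resize(cv2.vconcat([a,b]),None,fx=.78,fy=.78))"
```

```text
(no output)
```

View pics/both.png

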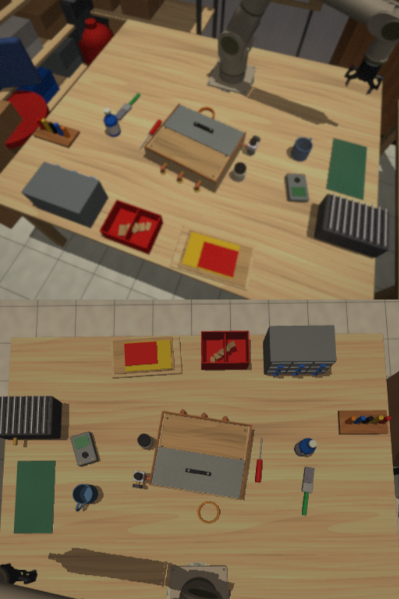

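The views show the box slightly yawed with its rear-right corner nearer the robot. The cover and its black bar are at about (198,471) in the lower (top-camera) half. Next I refine the box frame and work out the moves.

```bash
cat >> h.py <<'E'
from scipy.spatial.transform import Rotation as Rn
def delta(p,s=None):
    s=s or manip.get_obs(); return Rn.from_quat(s["ee_rot"]).inv().apply(np.array(p)-s["position"])/.15
E
python3 - <<'E'
from h import *
np.set_printoptions(precision=4,suppress=True)
yaw0=-.168
for n in("scene","top"):
    c=camera(n); W=pts(c).reshape(-1,3); I=c["img"].reshape(-1,3).astype(int); k=~np.isnan(W[:,0]); W=W[k]; I=I[k]
    g=(I.max(1)-I.min(1)<25)
    m=(abs(W[:,2]-.101)<.006)&g&(np.hypot(W[:,0]-.49,W[:,1])<.2)&(I.min(1)>60)
    r=cv2.minAreaRect(W[m][:,:2].astype(np.float32)); print(n,"cover",np.array(r[0]),np.array(r[1]),r[2],np.median(W[m][:,2]))
    b=(W[:,2]>.108)&(W[:,2]<.13)&(np.hypot(W[:,0]-.49,W[:,1])<.1)
    print("bar",b.sum(),W[b].mean(0),np.median(W[b][:,2]), cv2.minAreaRect(W[b][:,:2].astype(np.float32)))
    y=np.radians(r[2]-90); R=np.array([[np.cos(y),-np.sin(y)],[np.sin(y),np.cos(y)]])
    q=(W[:,:2]-[.565,-.016])@R; z=W[:,2]
    t=(abs(z-.098)<.01)&(abs(q[:,0])<.2)&(abs(q[:,1])<.2)
    e=t&(abs(q[:,1])<.15); f=t&(abs(q[:,0])<.1)
    print("box-frame x ext",np.percentile(q[e][:,0],[.5,99.5]),"y ext",np.percentile(q[f][:,1],[.5,99.5]))
s=manip.get_obs(); print(s["clock"],delta([.45,.005,.2]))
E
```

```text
scene cover [ 0.4901 -0.0022] [0.3476 0.1529] 80.13505554199219 0.10089531776425488
bar 133 [0.4927 0.0006 0.1167] 0.11776727226023687 ((0.5000026226043701, 0.0028154850006103516), (0.14391890168190002, 0.1242150366306305), 66.0265884399414)
box-frame x ext [-0.15    0.1454] y ext [-0.1807  0.184 ]
top cover [ 0.4887 -0.0037] [0.3487 0.1492] 80.0490493774414 0.10164293945060482
bar 243 [ 0.4867 -0.0022  0.1163] 0.11796104618172695 ((0.4854573905467987, 0.002308860421180725), (0.17553843557834625, 0.14300130307674408), 81.81028747558594)
box-frame x ext [-0.1564  0.1407] y ext [-0.1828  0.1797]
2.6 [-2.9056 -3.4191  0.3552]
```

carry_out(
  deltas=[
    [-0.2,-0.35,0,0,-1],
    [-0.4,-0.7,0,0,-1],
    [-0.55,-1,0,0,-1],
    [-0.55,-1,0,0,-1],
  ],
)

```text
clock: 3.1
position: [0.195, 0.4389, 0.2538]
ee_rot: [0.122, 0.993, 0.0, 0.0]
ft_force: [-0.2, 0.7, -0.5]
grip_width: 0.145
grasp_force: 0.0
```

carry_out(
  deltas=[
    [-0.26,-0.27,0,0,-1],
    [-0.52,-0.54,0,0,-1],
    [-0.77,-0.8,0,-0.14,-1],
  ],
)

```text
clock: 3.48
position: [0.2776, 0.2967, 0.2536]
ee_rot: [0.083, 0.997, 0.0, 0.0]
ft_force: [0.8, 0.9, 1.0]
grip_width: 0.003
grasp_force: 0.0
```

Run:
```python
from h import *
s=manip.get_obs(); print(s["clock"],s["position"],s["ee_rot"],delta([.445,.005,.2]))
```

```text
3.475 [0.27764433 0.29667614 0.25359118] [8.26426403e-02 9.96579137e-01 4.20662621e-04 2.01800896e-04] [-1.42064481 -1.73447869  0.35623519]
```

carry_out(
  deltas=[
    [-0.26,-0.3,0,0,-1],
    [-0.5,-0.6,0,0,-1],
    [-0.71,-0.87,0,-0.01,-1],
    [-0.71,-0.87,0,-0.01,-1],
  ],
)

```text
clock: 3.98
position: [0.3618, 0.1488, 0.2538]
ee_rot: [0.084, 0.996, 0.0, 0.0]
ft_force: [-1.2, 0.3, -0.3]
grip_width: 0.0
grasp_force: 0.0
```

Run:
```python
from h import *
s=manip.get_obs(); print(s["clock"],s["position"],s["ee_rot"],delta([.443,.005,.16]),delta([.443,.005,.129]))
```

```text
3.975 [0.36183588 0.14884946 0.25381099] [8.36512464e-02 9.96494890e-01 4.95416505e-04 3.96299037e-04] [-0.69295966 -0.85602482  0.62499505] [-0.69281356 -0.85624258  0.83166155]
```

carry_out(
  deltas=[
    [-0.26,-0.3,0,0,-1],
    [-0.5,-0.6,0.1,0,-1],
    [-0.69,-0.86,0.3,-0.01,-1],
    [-0.69,-0.86,0.6,-0.01,-1],
    [-0.69,-0.86,0.76,-0.01,-1],
    [-0.69,-0.86,0.82,-0.01,-1],
    [-0.69,-0.86,0.82,-0.01,-1],
  ],
)

```text
clock: 4.85
position: [0.4417, 0.0078, 0.1305]
ee_rot: [0.078, 0.997, -0.0, -0.0]
ft_force: [0.6, 0.8, 0.5]
grip_width: -0.002
grasp_force: 0.0
```

Run:
```python
from h import *
s=manip.get_obs(); print(s["clock"],s["position"],s["ee_rot"],s["ft_force"])
c=camera("scene"); d=camera("wrist"); a=c["img"][120:260,160:360]
im=cv2.hconcat([cv2.resize(a,(549,384)),d["img"][:,131:381]]); cv2.imwrite("pics/p2.png",im[:,:,::-1])
```

```text
4.85 [0.44173932 0.00777686 0.13049235] [ 7.79170401e-02  9.96959827e-01 -1.87034623e-04 -5.22303289e-05] [0.55973106 0.77945939 0.45693062]
```

View pics/p2.png

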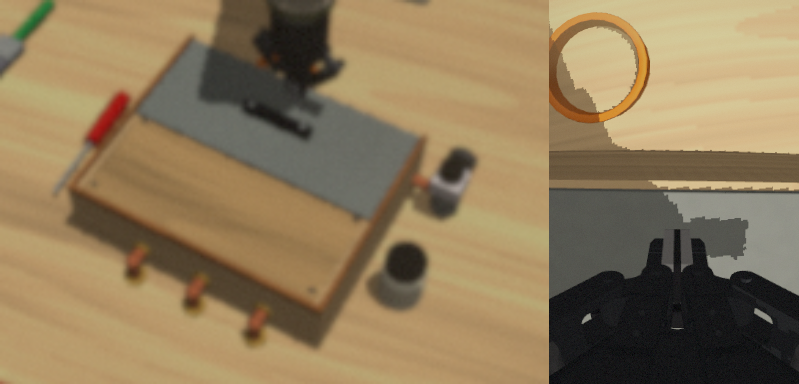

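carry_out(
  deltas=[
    [-0.12,0,0,-0.03,-1],
    [-0.18,0,0,-0.03,-1],
    [-0.24,0,0,-0.03,-1],
    [-0.3,0,0,-0.03,-1],
    [-0.37,0,0,-0.03,-1],
    [-0.44,0,0,-0.03,-1],
    [-0.51,-0.01,0,-0.03,-1],
    [-0.58,-0.01,0,-0.03,-1],
    [-0.65,-0.01,0,-0.03,-1],
    [-0.72,-0.01,0,-0.03,-1],
    [-0.79,-0.01,0,-0.03,-1],
    [-0.85,-0.01,0,-0.03,-1],
    [-0.9,-0.02,0,-0.03,-1],
    [-0.93,-0.02,0,-0.03,-1],
  ],
)

```text
clock: 6.7
position: [0.579, -0.0169, 0.1301]
ee_rot: [0.07, 0.998, 0.0, -0.0]
ft_force: [-5.6, 3.5, 2.5]
grip_width: 0.003
grasp_force: 2.9
```

Run:
```python
from h import *
s=manip.get_obs(); print(s["clock"],s["position"],s["ee_rot"],s["ft_force"])
c=camera("scene"); a=c["img"][120:260,160:360]; W=pts(c)
cv2.imwrite("pics/p3.png",cv2.resize(a,(549,384))[:,:,::-1])
```

```text
6.7 [ 0.57904583 -0.01693554  0.13006402] [ 7.02672759e-02  9.97527997e-01  4.87378648e-04 -4.08613089e-04] [-5.55499967  3.47119451  2.51573652]
```

View pics/p3.png

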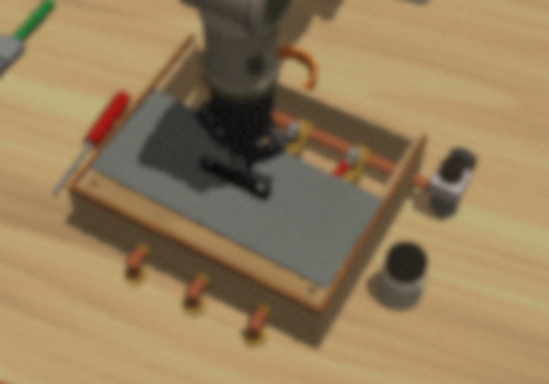

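carry_out(
  deltas=[
    [-0.05,0,0,0.03,-1],
    [-0.1,0,0,0.06,-1],
    [-0.14,0,0,0.06,-1],
    [-0.17,-0.01,0,0.06,-1],
    [-0.19,-0.01,0,0.06,-1],
    [-0.2,-0.01,0,0.06,-1],
  ],
)

```text
clock: 7.5
position: [0.6081, -0.0238, 0.1299]
ee_rot: [0.086, 0.996, -0.0, -0.0]
ft_force: [-3.4, -0.1, -1.1]
grip_width: 0.002
grasp_force: 1.9
```

carry_out(
  deltas=[
    [-0.02,0,0,0,-1],
    [-0.03,0,0,0,-1],
    [-0.04,0,0,0,-1],
    [-0.05,0,0,0,-1],
  ],
)

```text
clock: 8.0
position: [0.6091, -0.024, 0.1297]
ee_rot: [0.086, 0.996, 0.001, -0.008]
ft_force: [-48.0, 6.9, 33.6]
grip_width: 0.001
grasp_force: 24.6
```

carry_out(
  deltas=[
    [0.06,0,0,0,-1],
    [0.2,0,0,0,-1],
    [0.3,0,-0.2,0,-1],
    [0.45,0,-0.5,0,-1],
    [0.7,0,-0.8,0,-1],
    [1,0,-0.9,0,-1],
    [1,0,-0.9,0,-1],
  ],
)

```text
clock: 8.88
position: [0.4677, 0.0016, 0.2677]
ee_rot: [0.086, 0.996, 0.003, 0.003]
ft_force: [0.5, 0.3, -0.3]
grip_width: 0.001
grasp_force: 0.0
```

```bash
cat > look.py <<'E'
from h import *
import sys
np.set_printoptions(precision=4,suppress=True)
s=manip.get_obs(); print(s["clock"],s["position"],s["ee_rot"],s["ft_force"])
ims=[]
for n,k in(("scene",(120,260,160,360)),("top",(130,260,170,350))):
    c=camera(n); W=pts(c); I=c["img"].astype(int); hsv=cv2.cvtColor(c["img"],cv2.COLOR_RGB2HSV)
    near=(np.hypot(W[...,0]-.49,W[...,1])<.2)&(W[...,2]>.06)&(W[...,2]<.095)
    red=((hsv[...,0]<6)|(hsv[...,0]>170))&(hsv[...,1]>150)&near; blue=(abs(hsv[...,0]-112)<15)&(hsv[...,1]>100)&near
    cov=(W[...,2]>.097)&(W[...,2]<.107)&(hsv[...,1]<60)&(np.hypot(W[...,0]-.62,W[...,1]+.02)<.2)
    P=W[cov][:,:2]; r=cv2.minAreaRect(P.astype(np.float32)) if len(P) else 0; print(n,"cover",r)
    for nm,m in(("red",red),("blue",blue)):
        N,L,st,ct=cv2.connectedComponentsWithStats(m.astype(np.uint8))
        for i in range(1,N):
            if st[i,4]>6:
                p=W[L==i]; r=cv2.minAreaRect(p[:,:2].astype(np.float32)); d=p[:,:2]-p[:,:2].mean(0); v=np.linalg.svd(d)[2][0]; v*=np.sign(v[0]); print(nm,st[i,4],p.mean(0),"dir deg",np.degrees(np.arctan2(v[1],v[0])),"ext",(d@v).min(),(d@v).max())
    a=c["img"][k[0]:k[1],k[2]:k[3]]; ims.append(cv2.resize(a,(400,290)))
cv2.imwrite("pics/"+sys.argv[1],cv2.hconcat(ims)[:,:,::-1])
E
python3 look.py p4.png
```

```text
8.875 [0.4677 0.0016 0.2677] [0.0857 0.9963 0.003  0.0026] [ 0.5473  0.257  -0.2507]
scene cover ((0.6247047185897827, -0.02698679268360138), (0.34860384464263916, 0.14786392450332642), 80.51191711425781)
red 28 [0.5265 0.0944 0.0789] dir deg -11.898471643987609 ext -0.022204557193030643 0.023295520136416087
blue 12 [ 0.4908 -0.0782  0.0791] dir deg -24.507462893602327 ext -0.01456199013971185 0.019171356880920164
blue 15 [0.517  0.0066 0.0788] dir deg -14.295312225403675 ext -0.0182290468465272 0.01675707633993188
top cover ((0.6245734095573425, -0.02887752652168274), (0.3477286994457245, 0.15009772777557373), 80.18689727783203)
red 41 [0.5189 0.0931 0.0802] dir deg -10.768675802790778 ext -0.0171182806854117 0.02519661584229487
```

View pics/p4.png

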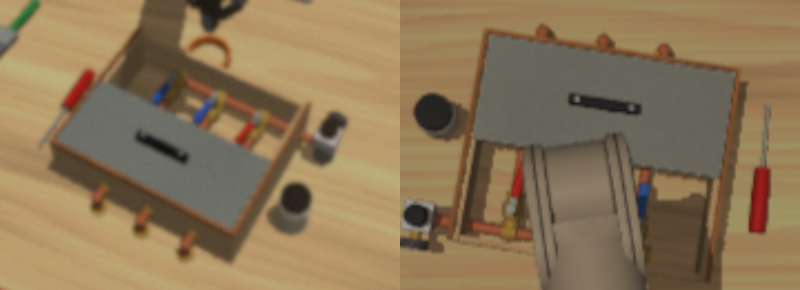

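carry_out(
  deltas=[
    [-0.1,0.35,0,0,-1],
    [-0.2,0.7,0.1,0,-1],
    [-0.28,0.9,0.3,0,-1],
    [-0.28,0.9,0.6,0,-1],
    [-0.28,0.9,0.85,0,-1],
    [-0.28,0.9,0.85,0,-1],
  ],
)

```text
clock: 9.72
position: [0.5315, 0.1258, 0.1344]
ee_rot: [0.087, 0.996, -0.002, -0.002]
ft_force: [-0.5, -0.2, 0.9]
grip_width: -0.007
grasp_force: 0.0
```

Run:
```python
from h import *
s=manip.get_obs(); p=s["position"]; a=np.radians(9.8); q=p[:2]-[.5576,-.0165]
print(s["clock"],p,s["ee_rot"],s["ft_force"],"box",q@[np.cos(a),-np.sin(a)],q@[np.sin(a),np.cos(a)])
c=camera("scene");d=camera("wrist")
im=cv2.hconcat([cv2.resize(c["img"][140:240,200:350],(520,347)),d["img"][37:,131:381]]); cv2.imwrite("pics/p5.png",im[:,:,::-1])
```

```text
9.725 [0.53153237 0.12575129 0.13444617] [ 0.08666381  0.99623201 -0.0024429  -0.00227806] [-0.52931649 -0.17653485  0.86052644] box -0.049899768210234355 0.13573858840946423
```

View pics/p5.png

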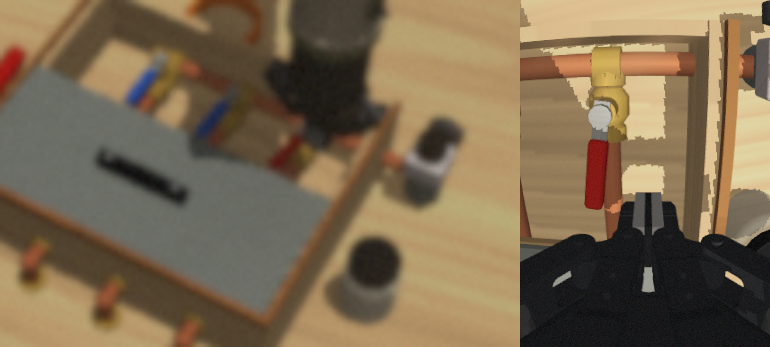

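carry_out(
  deltas=[
    [0,-0.03,0,0,-1],
    [0,-0.03,0.08,0,-1],
    [0,-0.03,0.16,0,-1],
    [0,-0.03,0.24,0,-1],
    [0,-0.03,0.29,0,-1],
    [0,-0.03,0.29,0,-1],
  ],
)

```text
clock: 10.58
position: [0.5313, 0.1223, 0.0936]
ee_rot: [0.086, 0.996, -0.0, -0.001]
ft_force: [0.4, -0.3, -0.3]
grip_width: -0.004
grasp_force: 0.0
```

carry_out(
  deltas=[
    [0,0,0.02,0,-1],
    [0,-0.04,0.02,0,-1],
    [-0.02,-0.1,0.02,0,-1],
    [-0.03,-0.14,0.02,0,-1],
    [-0.04,-0.18,0.02,0,-1],
    [-0.04,-0.22,0.02,0,-1],
    [-0.03,-0.26,0.02,0,-1],
    [-0.01,-0.31,0.02,0,-1],
    [0.01,-0.35,0.02,0,-1],
    [0.04,-0.39,0.02,0,-1],
    [0.08,-0.42,0.02,0,-1],
    [0.08,-0.42,0.02,0,-1],
  ],
)

```text
clock: 12.08
position: [0.5097, 0.0621, 0.0919]
ee_rot: [0.087, 0.996, 0.001, 0.001]
ft_force: [1.1, 2.6, 0.5]
grip_width: -0.003
grasp_force: 1.1
```

Run:
```python
from h import *
s=manip.get_obs(); p=s["position"]; a=np.radians(9.8); q=p[:2]-[.5576,-.0165]
print(s["clock"],p,s["ee_rot"],s["ft_force"],"box",q@[np.cos(a),-np.sin(a)],q@[np.sin(a),np.cos(a)])
c=camera("scene");d=camera("wrist")
im=cv2.hconcat([cv2.resize(c["img"][140:240,200:350],(520,347)),d["img"][37:,131:381]]); cv2.imwrite("pics/p6.png",im[:,:,::-1])
```

```text
12.075 [0.50967361 0.06213224 0.09189872] [8.65084251e-02 9.96250610e-01 5.40701048e-04 8.49318262e-04] [1.11883678 2.60701268 0.53297873] box -0.060611000298883326 0.06932730157994489
```

View pics/p6.png

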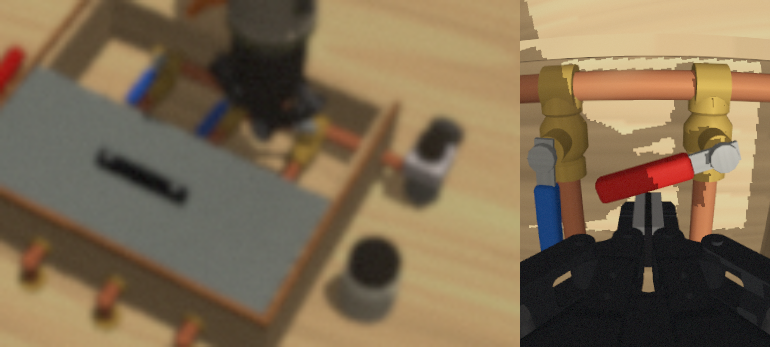

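carry_out(
  deltas=[
    [0.04,-0.02,0,0,-1],
    [0.07,-0.03,0,0,-1],
    [0.1,-0.04,0,0,-1],
    [0.12,-0.04,0,0,-1],
    [0.13,-0.04,0,0,-1],
  ],
)

```text
clock: 12.8
position: [0.4942, 0.0594, 0.0928]
ee_rot: [0.087, 0.996, 0.0, 0.006]
ft_force: [29.3, -0.1, -19.1]
grip_width: 0.001
grasp_force: 14.6
```

carry_out(
  deltas=[
    [-0.08,0,0,0,-1],
    [-0.12,0,0,0,-1],
    [-0.12,0,-0.3,0,-1],
    [-0.12,0,-0.6,0,-1],
    [-0.12,0,-0.9,0,-1],
    [0,-0.3,-1,0,-1],
    [0.1,-0.6,-1,0,-1],
    [0.2,-1,-1,0,-1],
    [0.2,-1,-1,0,-1],
  ],
)

```text
clock: 13.92
position: [0.4316, -0.0867, 0.2412]
ee_rot: [0.09, 0.996, 0.001, -0.0]
ft_force: [0.9, 1.1, -1.0]
grip_width: -0.002
grasp_force: 0.0
```

```bash
python3 look.py p7.png
```

```text
13.925 [ 0.4316 -0.0867  0.2412] [ 0.0896  0.996   0.0009 -0.0005] [ 0.9017  1.0752 -0.9788]
scene cover ((0.6244471669197083, -0.027127936482429504), (0.3490288257598877, 0.14948685467243195), 80.2467041015625)
red 36 [0.4799 0.0671 0.0789] dir deg 78.72684474498648 ext -0.02354988281968565 0.02166363088115358
blue 7 [ 0.5119 -0.0787  0.0796] dir deg -14.924840220960244 ext -0.014525974612437209 0.009835398555865581
blue 7 [0.496  0.0095 0.0794] dir deg -22.71351042398056 ext -0.009096658429945965 0.015514811526683162
top cover ((0.624605655670166, -0.028940632939338684), (0.34786221385002136, 0.15025195479393005), 80.34796142578125)
red 59 [0.4767 0.0631 0.081 ] dir deg 79.61399497839068 ext -0.02461585383219863 0.02351192529232616
```

View pics/p7.png

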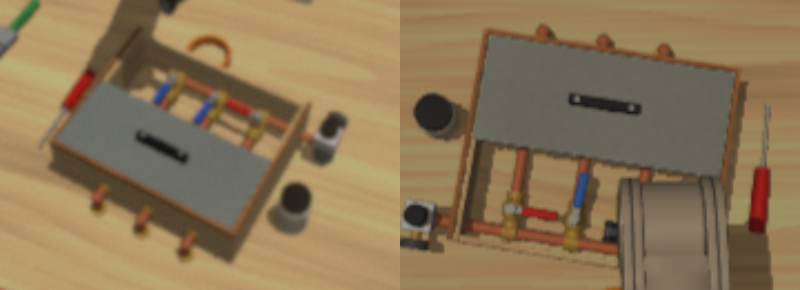

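The red handle now lies across its pipe: 79–80° measured, against 80.3° for the box's y axis. The cover is against the stop strip, and the blue handles look unchanged.

```bash
python3 -c "
from workcell import ticket; print(ticket.hand_in())"
```

```text
the job is handed in; nothing more can be done
None
```

I slid the cover back to the stop strip, then pushed the red valve handle clockwise to its shut stop, and handed the job in at about 14 s; the hand-in returned no verdict.

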